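# Stack the lunch bowls on their base and put the lid on

### The arm

A 6-joint arm with a two-finger parallel gripper is mounted at the origin on the work surface; the furniture and walls round the work are solid. World frame = base frame: x ahead of the robot, y to its left, z up, the work surface at z = 0. Lengths are in m, angles in degrees, forces in N, time in s.
With the tool pointing down it reaches from about 0.375 to 0.9 m from the base axis. Payload 3.1 kg.
Tool frame: the origin (TCP) lies midway between the tips of the shut fingers; the grasp point (between the pads) lies 19 mm behind it; z points along the fingers, y is the line along which they close (so a half turn about z gives the same grasp; the last joint's range is limited). The gripper opens to 87 mm and grips with 3 to 60 N. Pads are 19 mm wide; open, the fingers measure 117 mm over their backs; the gripper's body (75 mm by 190 mm) begins 51 mm behind the grasp point.
Start: joints at [55.319, 30.224, 82.088, -0, 67.689, -10.227], TCP at [0.259, 0.569, 0.183] pointing down, gripper open.
Joint ranges: [-176.69, 176.69], [-43.24, 126.21], [12.49, 139.97], [-82, 262], [0, 151.66], [-163.58, 163.58]. Speed limits (degrees/s): [159.86, 159.86, 180, 180, 180, 180].

### API

Orientations are given as a 3x3 rotation matrix whose columns are the frame's x, y, z axes.
In Python, from rig import read_state, capture, camera_info, hand_in gives the robot as it stands.
- The arm moves only by the tool drive_tool, never from a script. Its argument "motion" is a list of rows, each a list of 2 entries, a list of its own where there are three numbers: the shift along the tool's x, y, z in mm, then the turn, a rotation vector about the tool's x, y, z in rad. A call has 1 to 5 rows; each row shifts and turns the commanded pose from where the row before left it, along the tool's axes as they then stand; what a row does not reach is not made up. A row lasts 1/10 s, in which the tool goes at most 50 mm and 8.59 degrees, less where a joint would pass 70% of its speed; a pose out of reach is approached as far as the arm can. A call is refused whole if a number of a shift passes 50 or a number of a turn 0.15, either way. A call with a gripper value outside its range is refused whole. "gripper" is the opening, from 0 (shut) to 1 (fully open), set as the call begins (left out, the last holds). The fingers move at their own pace and stop on an object; the grip force is fixed at half the most. Time passes only in rows, so rows that do not move let the fingers close. It gives the time, the measured TCP pose, the force, the opening and the grip force at its end, in the units of the state.
- read_state(): the state, without advancing time (a new reading comes with each control period).
- capture(name): name is "scene" or "top"; returns the picture (400x640x3 uint8, red, green, blue); there is no depth.
- camera_info(name): a dict with "fovy" (degrees; the focal length in pixels is half the picture's height over the tangent of half this angle, whatever the lens; pixels are square), "cx", "cy" (the principal point, pixels), "xyz" and "orientation" of the camera in the world. Camera axes: x right, y down, z forward; pixel columns grow to the right and rows downward; lengths in m; the calibration is good to about 2 mm. A picture is of the moment at which its call begins. camera_info takes no time and is no camera call.
- hand_in(): hands the job in; it is judged then, once.
The state is a dict: "time_s": time; "joint_positions": joint angles; "qvel": joint speeds; "tau": joint torques, N m; "position": TCP position; "tcp_rot": TCP orientation; "force": force on the tool from outside, world axes, zero at the start; "moment": the same for the moment, N m; "opening": opening from 0.0 (shut) to 1.0 (fully open); "grasp_force": force on a finger pad.
Only numpy, scipy, OpenCV 4.12 (cv2) and the standard library are available. Lean on these libraries where they do the work, as an engineer would, in place of code of your own. Each camera call takes 0.05 s, during which the arm holds its last target. There are 200 camera calls.

### The job

Put the lunch set together on its round wooden base, piece by piece from the bottom up: first the blue bowl in the recess of the base, then the yellow bowl on the blue one, then the green bowl on the yellow one, and last the steel lid with the black knob on the green bowl. Each piece must stand upright and be fully seated, its foot down inside the one below, and be let go before the next is added. Leave the other things on the table where they stand.

Things in the scene. Friction and masses are not known exactly. Their poses are not given: they have to be found in the camera images.
- base: round dark wooden base, fixed to the table, 90 mm in diameter, 16 mm high, with a round recess 56 mm wide and 10 mm deep in the middle of its top. Origin: centre of its underside, on the table. With the blue bowl fully seated, the bowl's shoulder rests on the top of the base and its origin lies 8 mm above this origin.
- blue_bowl: loose blue enamel bowl, steel rim line; 52 mm tall, straight sides 62 mm across. Foot (lowest 8 mm) is a cone 42 mm wide below, 51 above; flat shoulder at 8 mm. Mouth 56 mm wide, wall 3 mm, inner floor 12 mm up. 75-155 g. Origin: centre of underside, z up. A piece seated in it rests its shoulder on this rim, its origin 44 mm above this one (side play about 2 mm).
- yellow_bowl: loose yellow enamel bowl, steel rim line; 44 mm tall, straight sides 62 mm across. Foot (lowest 8 mm) is a cone 42 mm wide below, 51 above; flat shoulder at 8 mm. Mouth 56 mm wide, wall 3 mm, inner floor 12 mm up. 75-155 g. Origin: centre of underside, z up. A piece seated in it rests its shoulder on this rim, its origin 36 mm above this one (side play about 2 mm).
- green_bowl: loose green enamel bowl, steel rim line; 36 mm tall, straight sides 62 mm across. Foot (lowest 8 mm) is a cone 42 mm wide below, 51 above; flat shoulder at 8 mm. Mouth 56 mm wide, wall 3 mm, inner floor 12 mm up. 75-155 g. Origin: centre of underside, z up. A piece seated in it rests its shoulder on this rim, its origin 28 mm above this one (side play about 2 mm).
- lid: loose steel lid, 62 mm in diameter, standing on its foot. Foot as on the bowls (lowest 8 mm, cone 42 to 51 mm wide, shoulder at 8 mm); disc 8 to 13 mm above the underside; upright black cylindrical knob, 20 mm in diameter, 13 to 37 mm above the underside, in the middle. 60-130 g. Origin: centre of the underside, z up.
- tomato_tin: small food tin with a paper label and a gold-coloured top, 57 mm in diameter, 72 mm tall; loose, not part of the job: leave it. Origin: centre of its underside.
- espresso_cup: small white cup, reddish-brown inside, 62 mm wide, 87 mm over the handle (which reaches 43 mm from the origin to -y in its own frame), 51 mm tall; loose, not part of the job: leave it. Origin: underside, midway between handle tip and far side.
- kitchen_timer: black round kitchen timer with a white scale round its foot, 64 mm in diameter, 54 mm tall; loose, not part of the job: leave it. Origin: centre of its underside.
- garlic: whole pale garlic bulb, about 60 mm wide and 58 mm tall; loose, not part of the job: leave it. Origin: centre of its underside.

How it is judged:
By the outcome, as a careful person would: the job done as asked, in the order asked, and still so for the second after the job is handed in, with the robot touching nothing.
It also fails if it takes over 122 s, if anything falls off the work surface, if the arm or the gripper's body presses on something with over 40 N, if the wrist force passes 120 N, or if a joint passes its speed limit or range.

## Working session

There is one attempt and no reset: what is moved stays moved. The work goes in short steps, Python scripts to look and compute and a tool call to move; the robot and the scene stay as the last step left them, time stands still between calls to the robot, and variables do not carry over. Pictures are saved under pics/ and viewed, at most 14 in all, crops included, and the job is handed in when it is done.

Besides the shell and the picture viewer there is one more tool, called after "Emit:" by a JSON object that holds its "api" and its "payload". drive_tool: Moves the arm, as the interface text tells. Its arguments: {"type":"object","properties":{"motion":{"type":"array","items":{"type":"array"}},"gripper":{"type":"number"}},"required":["motion"]}

```bash
mkdir -p pics; ls
python3 - <<'E'
from rig import *
import cv2
for n in("scene","top"):
    cv2.imwrite(f"pics/{n}0.png",capture(n)[:,:,::-1]); print(n,camera_info(n))
s=read_state();print(s["position"],s["tcp_rot"],s["opening"],s["force"])
E
```

```text
pics
scene {'fovy': 42.70639651563256, 'cx': 317.92933019043926, 'cy': 194.2777763231494, 'xyz': array([-0.20422471, -0.5991628 ,  1.1507679 ]), 'orientation': array([[ 0.65837274, -0.57615647,  0.48434393],
       [-0.75265685, -0.51015888,  0.41622781],
       [ 0.00728001, -0.63857782, -0.76952282]])}
top {'fovy': 47.02867054111548, 'cx': 318.0140591549718, 'cy': 199.60759429612844, 'xyz': array([ 0.35244674, -0.00439471,  1.03880905]), 'orientation': array([[ 5.46170723e-03, -9.88113428e-01,  1.53629498e-01],
       [-9.99983484e-01, -5.67177266e-03, -9.29103552e-04],
       [ 1.78941128e-03, -1.53621886e-01, -9.88128086e-01]])}
[0.25825925 0.56832361 0.18217368] [[-9.10312537e-01  4.13920107e-01 -1.10920640e-03]
 [ 4.13921465e-01  9.10311092e-01 -1.65417544e-03]
 [ 3.25026419e-04 -1.96494098e-03 -9.99998017e-01]] 1.001513483511372 [ 0.57907928 -0.45534622 -0.44938195]
```

View pics/top0.png

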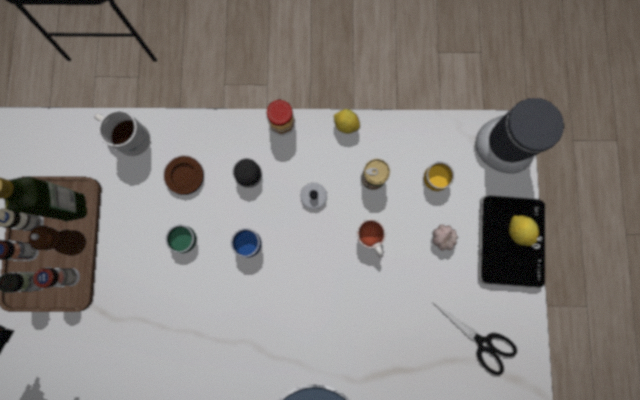

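View pics/scene0.png

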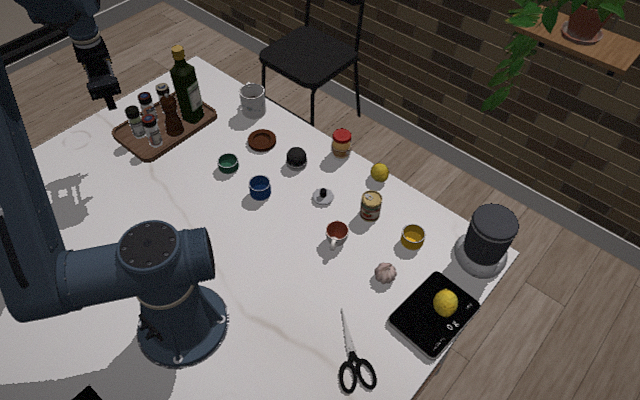

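The top view shows the base at (184,175), blue (246,243), green (181,239), yellow (438,176) and the lid (313,196). The distractors are the timer (247,172), tin (375,173), cup (371,234) and garlic (444,237). The scene view agrees. I'll measure these next and enlarge a crop.

```bash
cat > h.py <<'E'
import numpy as np, cv2
from rig import *
def ray(n,u,v):
    c=camera_info(n); f=200/np.tan(np.radians(c["fovy"]/2))
    d=c["orientation"]@np.array([(u-c["cx"])/f,(v-c["cy"])/f,1]); return c["xyz"],d
def onz(n,u,v,z):
    o,d=ray(n,u,v); return (o+d*(z-o[2])/d[2])[:2]
def proj(n,p):
    c=camera_info(n); f=200/np.tan(np.radians(c["fovy"]/2)); q=c["orientation"].T@(np.array(p)-c["xyz"])
    return q[:2]/q[2]*f+[c["cx"],c["cy"]]
def blob(im,u,v,r,lo,hi):
    "largest contour of an HSV range near (u,v) -> fitted ellipse"
    m=cv2.inRange(cv2.cvtColor(im,cv2.COLOR_RGB2HSV),lo,hi); k=np.zeros_like(m); cv2.circle(k,(u,v),r,255,-1)
    cs,_=cv2.findContours(m&k,cv2.RETR_EXTERNAL,cv2.CHAIN_APPROX_NONE)
    c=max(cs,key=cv2.contourArea); return c
E
python3 - <<'E'
from h import *
T=cv2.imread("pics/top0.png")[:,:,::-1].copy();S=cv2.imread("pics/scene0.png")[:,:,::-1].copy()
C={"blue":((100,90,30),(125,255,255)),"green":((65,70,20),(95,255,255)),"yellow":((18,110,40),(32,255,255)),"base":((0,60,20),(20,255,140)),"knob":((0,0,0),(180,255,70))}
P={"blue":(246,243,260,187,.052),"green":(181,239,228,163,.036),"yellow":(438,176,413,237,.044),"base":(184,175,262,140,.016),"knob":(313,194,323,192,.037)}
for k,(a,b,c,d,h) in P.items():
    for n,im,u,v in(("top",T,a,b),("scene",S,c,d)):
        q=blob(im,u,v,9 if k=="knob" else 26 if n=="top" else 22,*C[k]); x,y,w,hh=cv2.boundingRect(q); e=cv2.fitEllipse(q)
        print(k,n,(x,y,w,hh),np.round(e[0],1),np.round(e[1],1),"z0",onz(n,*e[0],0).round(4),"ztop",onz(n,*e[0],h).round(4),"zmid",onz(n,*e[0],h/2).round(4))
def up(im,x,y,w,h,s):return cv2.resize(im[y:y+h,x:x+w],None,fx=s,fy=s,interpolation=cv2.INTER_CUBIC)
a=up(T,155,145,100,115,4);b=up(T,290,145,60,115,4);c=up(T,415,145,40,115,4)
cv2.imwrite("pics/c1.png",np.hstack([a,b,c])[:,:,::-1])
E
```

```text
blue top (234, 231, 24, 25) [245.1 242.6] [22.9 23.9] z0 [0.4149 0.1585] ztop [0.4118 0.1503] zmid [0.4134 0.1544]
blue scene (250, 176, 19, 14) [259.1 182.5] [12.9 18.1] z0 [0.4383 0.1845] ztop [0.4092 0.1491] zmid [0.4237 0.1668]
green top (168, 227, 23, 24) [179.3 238.6] [21.5 22.5] z0 [0.4231 0.3071] ztop [0.4207 0.2963] zmid [0.4219 0.3017]
green scene (219, 154, 17, 12) [227.2 159.8] [11.1 16.4] z0 [0.4383 0.3245] ztop [0.4182 0.2956] zmid [0.4283 0.31  ]
yellow top (429, 164, 23, 24) [439.8 175.3] [22.1 23.1] z0 [ 0.5723 -0.2861] ztop [ 0.563  -0.2741] zmid [ 0.5676 -0.2801]
yellow scene (401, 225, 23, 25) [412.5 236.2] [20.7 23.9] z0 [ 0.5795 -0.2693] ztop [ 0.5495 -0.2819] zmid [ 0.5645 -0.2756]
base top (165, 157, 38, 37) [183.4 175. ] [36.5 37.6] z0 [0.5695 0.3052] ztop [0.5661 0.3004] zmid [0.5678 0.3028]
base scene (248, 129, 28, 23) [261.6 139.7] [21.1 27.1] z0 [0.5715 0.3082] ztop [0.5607 0.2956] zmid [0.5661 0.3019]
knob top (310, 191, 7, 9) [313.3 194.8] [6.3 8.4] z0 [0.5251 0.0056] ztop [0.519  0.0052] zmid [0.5221 0.0054]
knob scene (320, 188, 6, 10) [322.6 192.8] [5.4 9.8] z0 [0.5333 0.0167] ztop [ 0.5096 -0.0031] zmid [0.5214 0.0068]
```

View pics/c1.png

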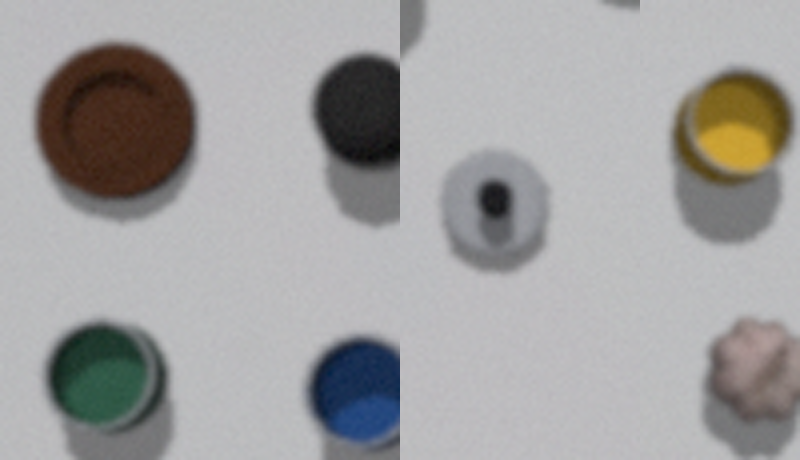

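The crop shows the rim ellipses clearly, and the two views agree to about 3 mm. Estimates:

| Piece | x | y |
|---|---|---|
| blue | .411 | .150 |
| green | .420 | .296 |
| yellow | .562 | -.275 |
| base | .566 | .301 |
| lid | .521 | .0055 |

I'll write a small planner that prints row numbers. The gripper yaw will be 135° at the base, to stay clear of the mug.

```bash
cat >> h.py <<'E'
def plan(x,y,z,yaw,step=48):
    "rows (tool axes, mm / rad) to bring the downward tool to x,y,z with its y axis at yaw"
    s=read_state(); R=s["tcp_rot"]; d=(np.array([x,y,z])-s["position"])*1000
    a=np.arctan2(R[1,1],R[0,1]); t=np.radians(yaw)-a
    n=int(max(np.ceil(np.linalg.norm(d)/step),np.ceil(abs(t)/.149),1))
    for i in range(n):
        b=a+t*i/n; Y=np.array([np.cos(b),np.sin(b),0]); Z=np.array([0,0,-1.]); X=np.cross(Y,Z)
        q=d/n; print([[round(float(q@v),1) for v in(X,Y,Z)],[0,0,round(-t/n,4)]])
    print("pos",s["position"].round(4),"yaw",np.degrees(a).round(1),"zaxis",R[:,2].round(4),"open",round(s["opening"],3),"grip",round(s["grasp_force"],1),"F",s["force"].round(1),"t",s["time_s"])
E
python3 -c "
from h import *
plan(.411,.150,.18,135)"
```

```text
[[-31.2, -31.8, 0.2], [0, 0, np.float64(-0.1212)]]
[[-27.2, -35.3, 0.2], [0, 0, np.float64(-0.1212)]]
[[-22.7, -38.3, 0.2], [0, 0, np.float64(-0.1212)]]
[[-17.9, -40.8, 0.2], [0, 0, np.float64(-0.1212)]]
[[-12.8, -42.6, 0.2], [0, 0, np.float64(-0.1212)]]
[[-7.6, -43.9, 0.2], [0, 0, np.float64(-0.1212)]]
[[-2.2, -44.5, 0.2], [0, 0, np.float64(-0.1212)]]
[[3.2, -44.4, 0.2], [0, 0, np.float64(-0.1212)]]
[[8.5, -43.7, 0.2], [0, 0, np.float64(-0.1212)]]
[[13.8, -42.4, 0.2], [0, 0, np.float64(-0.1212)]]
pos [0.2583 0.5683 0.1822] yaw 65.5 zaxis [-0.0011 -0.0017 -1.    ] open 1.002 grip 0.0 F [ 0.6 -0.5 -0.4] t 0.1
```

Emit:
{"api": "drive_tool", "payload": {"motion": [[[-31, -32, 0], [0, 0, -0.12]], [[-27, -35, 0], [0, 0, -0.12]], [[-23, -38, 0], [0, 0, -0.12]], [[-18, -41, 0], [0, 0, -0.12]], [[-13, -43, 0], [0, 0, -0.12]]], "gripper": 1}}

```text
time_s: 0.6
position: [0.3349, 0.3577, 0.1828]
tcp_rot: [[-0.984, -0.178, -0.0], [-0.178, 0.984, -0.0], [0.0, -0.0, -1.0]]
force: [1.8, -0.5, -0.3]
opening: 0.997
grasp_force: 0.0
```

Emit:
{"api": "drive_tool", "payload": {"motion": [[[-8, -44, 0], [0, 0, -0.12]], [[-2, -44, 0], [0, 0, -0.12]], [[3, -44, 0], [0, 0, -0.12]], [[8, -44, 0], [0, 0, -0.12]], [[14, -42, 0], [0, 0, -0.13]]]}}

```text
time_s: 1.1
position: [0.4089, 0.152, 0.1829]
tcp_rot: [[-0.712, -0.702, -0.0], [-0.702, 0.712, -0.0], [0.0, 0.0, -1.0]]
force: [1.3, -0.1, 0.3]
opening: 0.997
grasp_force: 0.0
```

Emit:
{"api": "drive_tool", "payload": {"motion": [[[0, 0, 0], [0, 0, 0]], [[0, 0, 0], [0, 0, 0]], [[0, 0, 0], [0, 0, 0]]]}}

```text
time_s: 1.4
position: [0.4079, 0.1545, 0.1828]
tcp_rot: [[-0.716, -0.698, -0.001], [-0.698, 0.716, 0.0], [0.001, 0.001, -1.0]]
force: [0.5, -0.2, -0.6]
opening: 1.001
grasp_force: 0.0
```

Run:
```python
from h import *
plan(.411,.150,.012,135)
T=capture("top");S=capture("scene")
cv2.imwrite("pics/a1.png",np.hstack([cv2.resize(T[150:300,140:300],None,fx=2.4,fy=2.4),cv2.resize(S[80:230,190:350],None,fx=2.4,fy=2.4)])[:,:,::-1])
print(proj("top",read_state()["position"]),proj("scene",read_state()["position"]))
```

```text
[[0.2, -1.3, 42.7], [0, 0, np.float64(-0.003)]]
[[0.2, -1.3, 42.7], [0, 0, np.float64(-0.003)]]
[[0.3, -1.3, 42.7], [0, 0, np.float64(-0.003)]]
[[0.3, -1.3, 42.7], [0, 0, np.float64(-0.003)]]
pos [0.4079 0.1545 0.1828] yaw 134.3 zaxis [-1.1e-03  3.0e-04 -1.0e+00] open 1.001 grip 0.0 F [ 0.5 -0.2 -0.6] t 1.4
[231.56758659 240.39531262] [253.12288    149.21079989]
```

View pics/a1.png

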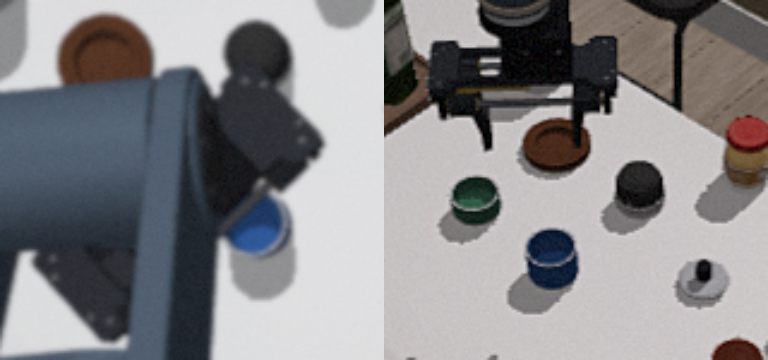

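The scene crop shows the open fingers straddling the blue bowl's position and well above it. The tips look slightly retracted when open, as expected of a linkage. I'll descend and grip.

Emit:
{"api": "drive_tool", "payload": {"motion": [[[0, -2, 43], [0, 0, 0]], [[0, -2, 43], [0, 0, 0]], [[1, -1, 43], [0, 0, 0]], [[0, 0, 30], [0, 0, 0]], [[0, 0, 12], [0, 0, 0]]]}}

```text
time_s: 2.0
position: [0.4092, 0.1506, 0.0095]
tcp_rot: [[-0.714, -0.7, -0.005], [-0.7, 0.714, -0.0], [0.004, 0.003, -1.0]]
force: [0.2, -0.8, -0.5]
opening: 1.0
grasp_force: 0.0
```

Emit:
{"api": "drive_tool", "payload": {"motion": [[[0, 0, 0], [0, 0, 0]], [[0, 0, 0], [0, 0, 0]]]}}

```text
time_s: 2.2
position: [0.4113, 0.1504, 0.0121]
tcp_rot: [[-0.714, -0.7, -0.0], [-0.7, 0.714, 0.0], [0.0, 0.0, -1.0]]
force: [0.2, -0.4, -0.6]
opening: 1.0
grasp_force: 0.0
```

Emit:
{"api": "drive_tool", "payload": {"motion": [[[0, 0, 0], [0, 0, 0]], [[0, 0, 0], [0, 0, 0]], [[0, 0, 0], [0, 0, 0]], [[0, 0, 0], [0, 0, 0]], [[0, 0, 0], [0, 0, 0]]], "gripper": 0}}

```text
time_s: 2.7
position: [0.4111, 0.1498, 0.0128]
tcp_rot: [[-0.716, -0.698, -0.0], [-0.698, 0.716, 0.001], [-0.0, 0.001, -1.0]]
force: [-1.3, 0.5, 11.2]
opening: 0.627
grasp_force: 5.7
```

Emit:
{"api": "drive_tool", "payload": {"motion": [[[0, 0, 0], [0, 0, 0]], [[0, 0, 0], [0, 0, 0]], [[0, 0, 0], [0, 0, 0]], [[0, 0, 0], [0, 0, 0]], [[0, 0, 0], [0, 0, 0]]]}}

```text
time_s: 3.2
position: [0.4109, 0.1495, 0.0119]
tcp_rot: [[-0.716, -0.699, -0.001], [-0.699, 0.716, -0.0], [0.001, 0.001, -1.0]]
force: [-0.1, -0.4, -0.0]
opening: 0.169
grasp_force: 0.0
```

The fingers went past the bowl's width, so I'll stop and look.

Run:
```python
from h import *
T=capture("top");S=capture("scene")
cv2.imwrite("pics/a2.png",np.hstack([cv2.resize(T[150:300,140:300],None,fx=2.4,fy=2.4),cv2.resize(S[110:220,200:317],None,fx=3.27,fy=3.27)[:360]])[:,:,::-1])
```

```text
(no output)
```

View pics/a2.png

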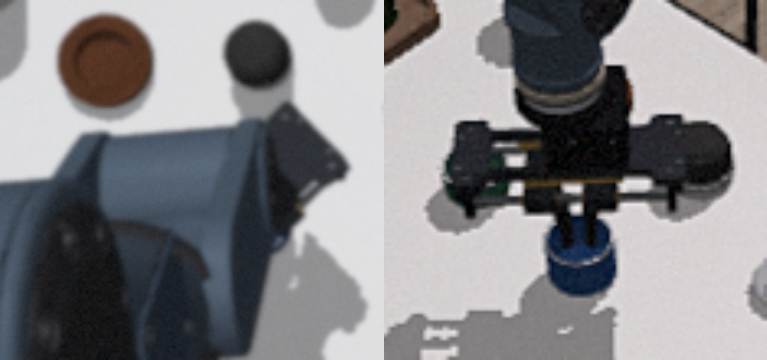

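The crop shows the fingertips inside the bowl's mouth, at about (255,184) in the scene image. The bowl itself hasn't moved. The open tips must ride higher than the TCP reading suggests, so I'll raise the arm and measure the tip height shut, at bowl width and open.

Emit:
{"api": "drive_tool", "payload": {"motion": [[[0, 0, -40], [0, 0, 0]], [[0, 0, -45], [0, 0, 0]], [[0, 0, -45], [0, 0, 0]], [[0, 0, 0], [0, 0, 0]], [[0, 0, 0], [0, 0, 0]]]}}

```text
time_s: 3.8
position: [0.4118, 0.1497, 0.1429]
tcp_rot: [[-0.715, -0.699, 0.002], [-0.699, 0.715, 0.0], [-0.002, -0.001, -1.0]]
force: [-0.5, 0.0, -1.0]
opening: 0.007
grasp_force: 0.0
```

Run:
```python
from h import *
s=read_state();S=capture("scene");p=s["position"];print(p,s["opening"],proj("scene",p),proj("scene",p+[0,0,.03]))
cv2.imwrite("pics/s_shut.png",S[:,:,::-1])
```

```text
[0.41179674 0.14967551 0.14292716] 0.0066942584581180554 [256.86941642 159.80670568] [255.9168588  152.02989309]
```

Emit:
{"api": "drive_tool", "payload": {"motion": [[[0, 0, 0], [0, 0, 0]], [[0, 0, 0], [0, 0, 0]], [[0, 0, 0], [0, 0, 0]], [[0, 0, 0], [0, 0, 0]], [[0, 0, 0], [0, 0, 0]]], "gripper": 0.72}}

```text
time_s: 4.35
position: [0.4113, 0.1495, 0.1417]
tcp_rot: [[-0.715, -0.699, -0.001], [-0.699, 0.715, -0.0], [0.001, 0.001, -1.0]]
force: [0.7, -0.1, 0.1]
opening: 0.376
grasp_force: 0.0
```

Emit:
{"api": "drive_tool", "payload": {"motion": [[[0, 0, 0], [0, 0, 0]], [[0, 0, 0], [0, 0, 0]], [[0, 0, 0], [0, 0, 0]], [[0, 0, 0], [0, 0, 0]], [[0, 0, 0], [0, 0, 0]]]}}

```text
time_s: 4.85
position: [0.4115, 0.1495, 0.1421]
tcp_rot: [[-0.715, -0.699, 0.0], [-0.699, 0.715, -0.0], [-0.0, -0.0, -1.0]]
force: [0.5, 0.0, -0.2]
opening: 0.705
grasp_force: 0.0
```

Run:
```python
from h import *
s=read_state();S=capture("scene");p=s["position"];y=s["tcp_rot"][:,1]
print(p,s["opening"],*[proj("scene",p+k*.0435*s["opening"]*y+[0,0,h]).round(1) for h in(0,.03) for k in(-1,1)])
a=cv2.imread("pics/s_shut.png")[70:210,200:300];b=S[70:210,200:300,::-1]
cv2.imwrite("pics/a3.png",cv2.resize(np.hstack([a,b]),None,fx=4,fy=4,interpolation=cv2.INTER_CUBIC))
```

```text
[0.41150515 0.14954824 0.14212185] 0.7053022009226081 [268.2 159.7] [245.5 160.5] [267.4 151.9] [244.3 152.7]
```

View pics/a3.png

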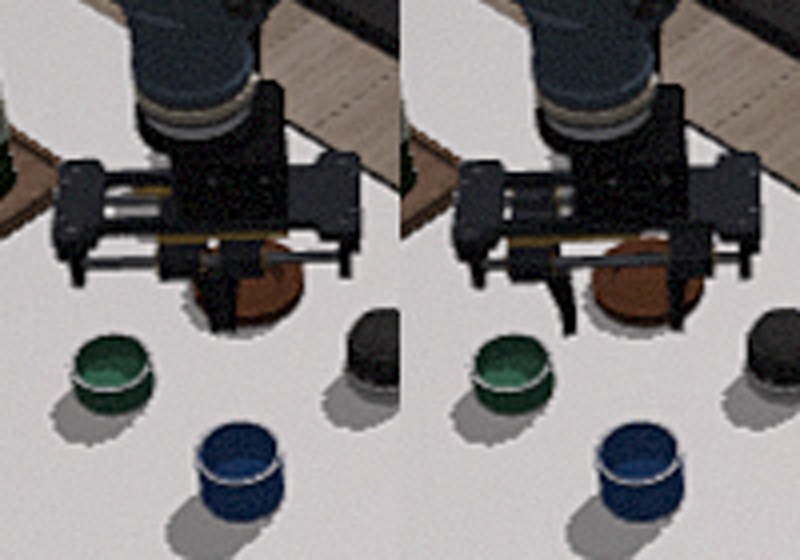

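With the fingers shut, the tip is at about (255.5,152.5) and the TCP should project to (256.9,159.8). That means either the tips are about 28 mm higher or the arm is offset sideways. The gripper body's end in the earlier top view, mid-edge (260.4,194.2), can decide between them.

Run:
```python
from h import *
for z in(.25,.28,.31,.34,.37): print(z,proj("top",[.4745,.0865,z]).round(1),"lateral alt",proj("top",[.4915,.1015,z]).round(1))
plan(.411,.150,.012,135)
```

```text
0.25 [265.2 199.6] lateral alt [256.9 190. ]
0.28 [263.2 196.9] lateral alt [254.5 186.8]
0.31 [261.1 193.9] lateral alt [252.  183.5]
0.34 [258.7 190.7] lateral alt [249.3 179.8]
0.37 [256.2 187.2] lateral alt [246.4 175.8]
[[0.0, 0.2, 43.4], [0, 0, np.float64(-0.0039)]]
[[0.0, 0.2, 43.4], [0, 0, np.float64(-0.0039)]]
[[0.0, 0.2, 43.4], [0, 0, np.float64(-0.0039)]]
pos [0.4114 0.1496 0.1421] yaw 134.3 zaxis [ 0. -0. -1.] open 0.712 grip 0.0 F [-0.9 -0.2 -0.6] t 4.9
```

The lateral position holds, so the fingertips are really about 28 mm above the reported z. I'll go down to a reported z of about -0.012 with the fingers fully open.

Emit:
{"api": "drive_tool", "payload": {"motion": [[[0, 0, 0], [0, 0, 0]], [[0, 0, 0], [0, 0, 0]], [[0, 0, 0], [0, 0, 0]], [[0, 0, 0], [0, 0, 0]], [[0, 0, 0], [0, 0, 0]]], "gripper": 1}}

```text
time_s: 5.4
position: [0.4114, 0.1495, 0.142]
tcp_rot: [[-0.716, -0.699, -0.0], [-0.699, 0.716, 0.0], [0.0, 0.0, -1.0]]
force: [0.8, -0.3, 0.4]
opening: 0.987
grasp_force: 0.0
```

Emit:
{"api": "drive_tool", "payload": {"motion": [[[0, 0, 45], [0, 0, 0]], [[0, 0, 45], [0, 0, 0]], [[0, 0, 35], [0, 0, 0]], [[0, 0, 15], [0, 0, 0]], [[0, 0, 0], [0, 0, 0]]]}}

```text
time_s: 5.9
position: [0.4099, 0.1493, 0.0001]
tcp_rot: [[-0.716, -0.699, -0.005], [-0.699, 0.716, -0.0], [0.004, 0.003, -1.0]]
force: [0.1, 0.3, 0.8]
opening: 1.001
grasp_force: 0.0
```

Emit:
{"api": "drive_tool", "payload": {"motion": [[[0, 0, 4], [0, 0, 0]], [[0, 0, 4], [0, 0, 0]], [[0, 0, 4], [0, 0, 0]], [[0, 0, 2], [0, 0, 0]], [[0, 0, 0], [0, 0, 0]]]}}

```text
time_s: 6.4
position: [0.4116, 0.1496, -0.0118]
tcp_rot: [[-0.715, -0.699, 0.001], [-0.699, 0.715, 0.0], [-0.0, -0.0, -1.0]]
force: [-1.1, -0.9, 0.5]
opening: 1.0
grasp_force: 0.0
```

Emit:
{"api": "drive_tool", "payload": {"motion": [[[0, 0, 0], [0, 0, 0]], [[0, 0, 0], [0, 0, 0]], [[0, 0, 0], [0, 0, 0]], [[0, 0, 0], [0, 0, 0]], [[0, 0, 0], [0, 0, 0]]], "gripper": 0}}

```text
time_s: 6.9
position: [0.4114, 0.1496, -0.0118]
tcp_rot: [[-0.715, -0.699, 0.0], [-0.699, 0.715, 0.0], [-0.0, 0.0, -1.0]]
force: [-0.6, -0.5, 1.6]
opening: 0.711
grasp_force: 30.0
```

Emit:
{"api": "drive_tool", "payload": {"motion": [[[0, 0, 0], [0, 0, 0]], [[0, 0, 0], [0, 0, 0]], [[0, 0, 0], [0, 0, 0]]]}}

```text
time_s: 7.2
position: [0.4114, 0.1496, -0.0119]
tcp_rot: [[-0.715, -0.699, -0.0], [-0.699, 0.715, 0.0], [0.0, 0.0, -1.0]]
force: [-0.5, 0.4, 2.5]
opening: 0.714
grasp_force: 30.0
```

Gripped at 62 mm. Next I'll lift and carry it above the base.

Emit:
{"api": "drive_tool", "payload": {"motion": [[[0, 0, -20], [0, 0, 0]], [[0, 0, -40], [0, 0, 0]], [[0, 0, -45], [0, 0, 0]], [[0, 0, 0], [0, 0, 0]], [[0, 0, 0], [0, 0, 0]]]}}

```text
time_s: 7.7
position: [0.4121, 0.1496, 0.0937]
tcp_rot: [[-0.715, -0.699, 0.003], [-0.699, 0.715, 0.0], [-0.002, -0.002, -1.0]]
force: [-1.0, 0.5, -0.8]
opening: 0.715
grasp_force: 30.0
```

```bash
python3 -c "
from h import *
plan(.566,.301,.095,135)"
```

```text
[[-43.2, 0.2, -0.3], [0, 0, np.float64(-0.0024)]]
[[-43.2, 0.0, -0.3], [0, 0, np.float64(-0.0024)]]
[[-43.2, -0.1, -0.3], [0, 0, np.float64(-0.0024)]]
[[-43.2, -0.2, -0.3], [0, 0, np.float64(-0.0024)]]
[[-43.2, -0.3, -0.3], [0, 0, np.float64(-0.0024)]]
pos [0.4121 0.1496 0.0937] yaw 134.3 zaxis [ 2.6e-03  2.0e-04 -1.0e+00] open 0.715 grip 30.0 F [-1.   0.5 -0.8] t 7.7
```

Emit:
{"api": "drive_tool", "payload": {"motion": [[[-43, 0, 0], [0, 0, 0]], [[-43, 0, 0], [0, 0, 0]], [[-43, 0, 0], [0, 0, 0]], [[-43, 0, 0], [0, 0, 0]], [[-43, 2, 0], [0, 0, -0.012]]]}}

```text
time_s: 8.2
position: [0.5633, 0.3017, 0.0898]
tcp_rot: [[-0.707, -0.707, -0.005], [-0.707, 0.707, -0.002], [0.005, 0.002, -1.0]]
force: [1.5, -0.7, -0.8]
opening: 0.714
grasp_force: 30.0
```

Emit:
{"api": "drive_tool", "payload": {"motion": [[[0, 0, 0], [0, 0, 0]], [[0, 0, 0], [0, 0, 0]], [[0, 0, 25], [0, 0, 0]], [[0, 0, 25], [0, 0, 0]], [[0, 0, 0], [0, 0, 0]]]}}

```text
time_s: 8.7
position: [0.5582, 0.2984, 0.0383]
tcp_rot: [[-0.708, -0.706, -0.012], [-0.706, 0.708, -0.004], [0.011, 0.006, -1.0]]
force: [-1.2, -0.1, -1.0]
opening: 0.713
grasp_force: 30.0
```

Run:
```python
from h import *
plan(.566,.301,-.004,135)
S=capture("scene");T=capture("top")
cv2.imwrite("pics/a4.png",np.hstack([cv2.resize(S[90:190,210:310],None,fx=4,fy=4,interpolation=2),cv2.resize(T[120:220,140:240],None,fx=4,fy=4,interpolation=2)])[:,:,::-1])
q=blob(S,262,125,25,(100,90,30),(125,255,255));print(cv2.boundingRect(q))
```

```text
[[-7.3, -3.7, 42.3], [0, 0, np.float64(-0.0009)]]
pos [0.5582 0.2984 0.0383] yaw 134.9 zaxis [-0.0121 -0.0041 -0.9999] open 0.713 grip 30.0 F [-1.2 -0.1 -1. ] t 8.7
(249, 114, 21, 23)
```

View pics/a4.png

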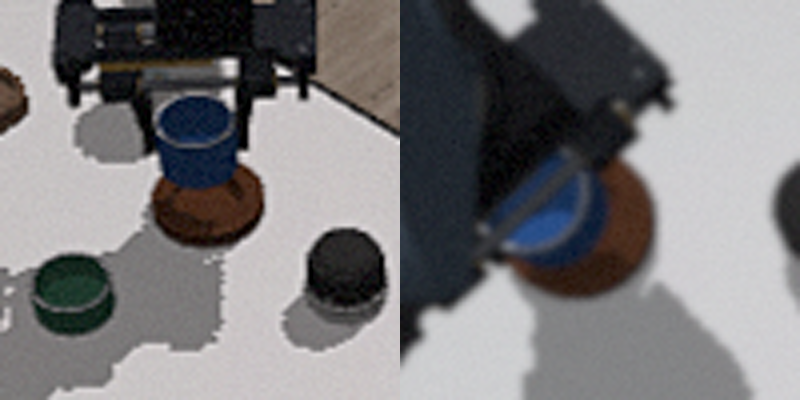

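Both views show the bowl upright in the grip, above the base's recess and slightly toward the robot while the arm settles. I'll let it settle and read again.

Emit:
{"api": "drive_tool", "payload": {"motion": [[[0, 0, 0], [0, 0, 0]], [[0, 0, 0], [0, 0, 0]], [[0, 0, 0], [0, 0, 0]]]}}

```text
time_s: 9.1
position: [0.5646, 0.3013, 0.0442]
tcp_rot: [[-0.707, -0.707, 0.002], [-0.707, 0.707, 0.001], [-0.002, -0.001, -1.0]]
force: [0.0, -0.1, -1.3]
opening: 0.717
grasp_force: 30.0
```

Run:
```python
from h import *
plan(.566,.301,-.004,135)
S=capture("scene");T=capture("top")
p=read_state()["position"]; print("rim expected scene",proj("scene",p+[0,0,.0119+.052]),"top",proj("top",p+[0,0,.0119+.052]))
q=blob(S,262,125,25,(100,90,30),(125,255,255));print(cv2.boundingRect(q))
q=blob(T,180,172,25,(100,90,30),(125,255,255));print(cv2.boundingRect(q))
```

```text
[[-0.4, -0.6, 24.1], [0, 0, np.float64(0.0)]]
[[-0.4, -0.6, 24.1], [0, 0, np.float64(0.0)]]
pos [0.5646 0.3013 0.0442] yaw 135.0 zaxis [ 1.9e-03  6.0e-04 -1.0e+00] open 0.717 grip 30.0 F [ 0.  -0.1 -1.3] t 9.1
rim expected scene [258.70403128 116.3212781 ] top [170.1872333  166.77302452]
(249, 119, 21, 16)
(165, 162, 19, 18)
```

Emit:
{"api": "drive_tool", "payload": {"motion": [[[0, 0, 12], [0, 0, 0]], [[0, 0, 12], [0, 0, 0]], [[0, 0, 8], [0, 0, 0]], [[0, 0, 0], [0, 0, 0]], [[0, 0, 0], [0, 0, 0]]]}}

```text
time_s: 9.7
position: [0.5635, 0.3011, 0.0103]
tcp_rot: [[-0.707, -0.707, -0.001], [-0.707, 0.707, -0.0], [0.001, 0.001, -1.0]]
force: [-0.4, -0.1, 0.1]
opening: 0.71
grasp_force: 30.0
```

Emit:
{"api": "drive_tool", "payload": {"motion": [[[0, 0, 4], [0, 0, 0]], [[0, 0, 4], [0, 0, 0]], [[0, 0, 4], [0, 0, 0]], [[0, 0, 0], [0, 0, 0]], [[0, 0, 0], [0, 0, 0]]]}}

```text
time_s: 10.2
position: [0.5638, 0.3012, -0.0011]
tcp_rot: [[-0.707, -0.707, -0.0], [-0.707, 0.707, -0.0], [0.0, 0.0, -1.0]]
force: [-0.1, 0.7, -0.4]
opening: 0.714
grasp_force: 30.0
```

Emit:
{"api": "drive_tool", "payload": {"motion": [[[0, 0, 1], [0, 0, 0]], [[0, 0, 1], [0, 0, 0]], [[0, 0, 1], [0, 0, 0]], [[0, 0, 1], [0, 0, 0]], [[0, 0, 0], [0, 0, 0]]]}}

```text
time_s: 10.7
position: [0.564, 0.3012, -0.0038]
tcp_rot: [[-0.707, -0.707, 0.0], [-0.707, 0.707, 0.0], [-0.0, -0.0, -1.0]]
force: [-1.2, -0.3, 5.1]
opening: 0.711
grasp_force: 30.0
```

It made contact exactly at seated height. Release and rise.

Emit:
{"api": "drive_tool", "payload": {"motion": [[[0, 0, 0], [0, 0, 0]], [[0, 0, 0], [0, 0, 0]], [[0, 0, 0], [0, 0, 0]], [[0, 0, 0], [0, 0, 0]], [[0, 0, 0], [0, 0, 0]]], "gripper": 1}}

```text
time_s: 11.2
position: [0.5638, 0.3012, -0.0052]
tcp_rot: [[-0.707, -0.707, -0.0], [-0.707, 0.707, -0.0], [0.0, 0.0, -1.0]]
force: [-0.6, -0.8, -0.4]
opening: 0.984
grasp_force: 0.0
```

Emit:
{"api": "drive_tool", "payload": {"motion": [[[0, 0, -15], [0, 0, 0]], [[0, 0, -40], [0, 0, 0]], [[0, 0, -45], [0, 0, 0]], [[0, 0, -45], [0, 0, 0]], [[0, 0, 0], [0, 0, 0]]]}}

```text
time_s: 11.7
position: [0.5693, 0.3031, 0.1488]
tcp_rot: [[-0.707, -0.707, 0.015], [-0.707, 0.707, 0.005], [-0.014, -0.007, -1.0]]
force: [0.7, 0.4, 0.6]
opening: 1.001
grasp_force: 0.0
```

Run:
```python
from h import *
plan(.562,-.275,.145,45)
S=capture("scene")
print("rim exp",proj("scene",[.564,.3012,.060]))
q=blob(S,260,130,22,(100,90,30),(125,255,255));print(cv2.boundingRect(q),cv2.fitEllipse(q))
```

```text
[[31.9, -31.0, 0.3], [0, 0, np.float64(0.1209)]]
[[27.9, -34.7, 0.3], [0, 0, np.float64(0.1209)]]
[[23.5, -37.8, 0.3], [0, 0, np.float64(0.1209)]]
[[18.8, -40.3, 0.3], [0, 0, np.float64(0.1209)]]
[[13.8, -42.3, 0.3], [0, 0, np.float64(0.1209)]]
[[8.6, -43.6, 0.3], [0, 0, np.float64(0.1209)]]
[[3.3, -44.4, 0.3], [0, 0, np.float64(0.1209)]]
[[-2.1, -44.4, 0.3], [0, 0, np.float64(0.1209)]]
[[-7.5, -43.8, 0.3], [0, 0, np.float64(0.1209)]]
[[-12.7, -42.6, 0.3], [0, 0, np.float64(0.1209)]]
[[-17.7, -40.8, 0.3], [0, 0, np.float64(0.1209)]]
[[-22.5, -38.3, 0.3], [0, 0, np.float64(0.1209)]]
[[-27.0, -35.4, 0.3], [0, 0, np.float64(0.1209)]]
pos [0.5693 0.3031 0.1488] yaw 135.0 zaxis [ 0.0155  0.005  -0.9999] open 1.001 grip 0.0 F [0.7 0.4 0.6] t 11.7
rim exp [259.93334491 128.03239599]
(251, 133, 20, 13) ((260.78436279296875, 138.65292358398438), (12.66356086730957, 20.094831466674805), 86.94288635253906)
```

Emit:
{"api": "drive_tool", "payload": {"motion": [[[32, -31, 0], [0, 0, 0.12]], [[28, -35, 0], [0, 0, 0.12]], [[23, -38, 0], [0, 0, 0.12]], [[19, -40, 0], [0, 0, 0.12]], [[14, -42, 0], [0, 0, 0.12]]]}}

```text
time_s: 12.25
position: [0.5599, 0.0773, 0.1393]
tcp_rot: [[-0.984, -0.18, -0.002], [-0.18, 0.984, 0.0], [0.002, 0.001, -1.0]]
force: [0.6, 0.1, -0.4]
opening: 0.999
grasp_force: 0.0
```

Emit:
{"api": "drive_tool", "payload": {"motion": [[[9, -44, 0], [0, 0, 0.12]], [[3, -44, 0], [0, 0, 0.12]], [[-2, -44, 0], [0, 0, 0.12]], [[-7, -44, 0], [0, 0, 0.12]], [[-13, -43, 0], [0, 0, 0.12]]]}}

```text
time_s: 12.75
position: [0.5579, -0.1449, 0.1392]
tcp_rot: [[-0.913, 0.407, -0.002], [0.407, 0.913, 0.001], [0.003, 0.0, -1.0]]
force: [0.8, 0.3, 0.3]
opening: 1.001
grasp_force: 0.0
```

Emit:
{"api": "drive_tool", "payload": {"motion": [[[-18, -41, 0], [0, 0, 0.12]], [[-22, -38, 0], [0, 0, 0.12]], [[-20, -26, 0], [0, 0, 0.12]], [[0, 0, 0], [0, 0, 0]], [[0, 0, 0], [0, 0, 0]]]}}

```text
time_s: 13.25
position: [0.5577, -0.2651, 0.139]
tcp_rot: [[-0.714, 0.7, -0.002], [0.7, 0.714, 0.002], [0.003, -0.0, -1.0]]
force: [-1.0, 0.4, -1.2]
opening: 1.0
grasp_force: 0.0
```

Emit:
{"api": "drive_tool", "payload": {"motion": [[[0, 0, 0], [0, 0, 0]], [[0, 0, 0], [0, 0, 0]]]}}

```text
time_s: 13.45
position: [0.5585, -0.2633, 0.1397]
tcp_rot: [[-0.716, 0.698, -0.001], [0.698, 0.716, 0.001], [0.002, -0.0, -1.0]]
force: [0.1, -0.5, 0.2]
opening: 1.0
grasp_force: 0.0
```

Run:
```python
from h import *
plan(.562,-.275,-.012,45)
S=capture("scene");T=capture("top")
cv2.imwrite("pics/a5.png",np.hstack([cv2.resize(S[90:280,230:530],None,fx=1.5,fy=1.5),cv2.resize(T[90:280,350:570],None,fx=1.5,fy=1.5)])[:,:,::-1])
```

```text
[[-2.7, -1.5, 37.9], [0, 0, np.float64(0.0033)]]
[[-2.7, -1.5, 37.9], [0, 0, np.float64(0.0033)]]
[[-2.7, -1.5, 37.9], [0, 0, np.float64(0.0033)]]
[[-2.7, -1.5, 37.9], [0, 0, np.float64(0.0033)]]
pos [ 0.5585 -0.2633  0.1397] yaw 45.7 zaxis [-0.0012  0.0011 -1.    ] open 1.0 grip 0.0 F [ 0.1 -0.5  0.2] t 13.45
```

View pics/a5.png

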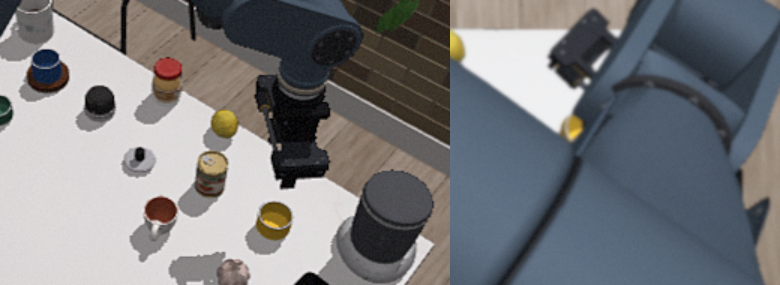

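The blue bowl sits upright on the base, and the gripper is clear of the blender and tin. I'll shift laterally and descend.

Emit:
{"api": "drive_tool", "payload": {"motion": [[[-11, -6, 10], [0, 0, 0]], [[0, 0, 30], [0, 0, 0]], [[0, 0, 40], [0, 0, 0]], [[0, 0, 0], [0, 0, 0]], [[0, 0, 0], [0, 0, 0]]]}}

```text
time_s: 14.05
position: [0.5623, -0.2771, 0.0593]
tcp_rot: [[-0.715, 0.699, -0.002], [0.699, 0.715, 0.001], [0.002, -0.0, -1.0]]
force: [-0.5, -0.7, -0.1]
opening: 0.999
grasp_force: 0.0
```

Run:
```python
from h import *
plan(.562,-.275,-.012,45)
S=capture("scene");p=read_state()["position"];y=read_state()["tcp_rot"][:,1]
print([proj("scene",p+k*.0435*y+[0,0,.029]).round(1) for k in(-1,0,1)])
cv2.imwrite("pics/a6.png",cv2.resize(S[170:260,360:470],None,fx=5,fy=5,interpolation=2)[:,:,::-1])
```

```text
[[0.8, 0.7, 35.6], [0, 0, np.float64(0.0056)]]
[[0.8, 0.7, 35.6], [0, 0, np.float64(0.0056)]]
pos [ 0.5623 -0.2771  0.0593] yaw 45.6 zaxis [-0.0017  0.0011 -1.    ] open 0.999 grip 0.0 F [-0.5 -0.7 -0.1] t 14.05
[array([420.4, 235.7]), array([416.9, 221.9]), array([413.6, 208.7])]
```

View pics/a6.png

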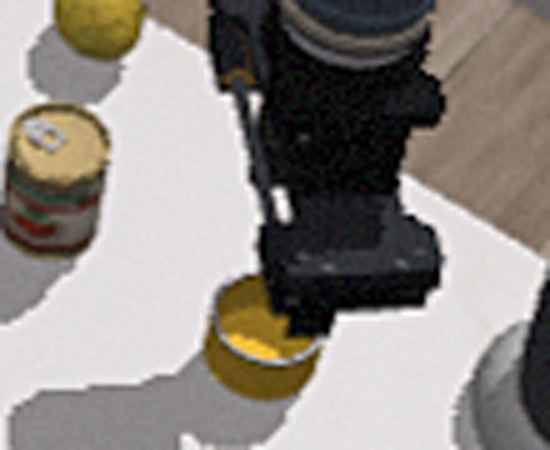

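The near fingertip is at (422,237), just outside the yellow rim, whose centre is about (413,233). The tip prediction with the 29 mm bias matches. I'll check the bowl centre before going lower.

Run:
```python
from h import *
print(onz("scene",413.2,233.2,.044),onz("top",440,175.6,.044))
S=cv2.cvtColor(cv2.imread("pics/scene0.png"),cv2.COLOR_BGR2HSV)
m=cv2.inRange(S[220:255,395:432],(15,90,30),(35,255,255))
for r in m: print("".join("#" if v else "." for v in r))
```

```text
[ 0.55884695 -0.27767733] [ 0.56233723 -0.27453159]
.....................................
.....................................
.....................................
.....................................
.....................................
..............#######................
............############.............
...........##############............
..........#################..........
.........##################..........
.........###################.........
.........###################.........
.........####################........
.........####################........
.........####################........
.......#.####################........
.......#..###################........
......###..#################.........
......###..################..........
......####..###############..........
......######..###########...#........
......########..#####.##...##........
......##########.........###.........
.......#####################.........
.......#####################.........
........###################..........
.........#################...........
..........###############............
............#############............
..............########...............
.....................................
.....................................
.....................................
.....................................
.....................................
```

Emit:
{"api": "drive_tool", "payload": {"motion": [[[0, 1, 25], [0, 0, 0]], [[0, 0, 25], [0, 0, 0]], [[0, 0, 10], [0, 0, 0]], [[0, 0, 6], [0, 0, 0]], [[0, 0, 4], [0, 0, 0]]]}}

```text
time_s: 14.6
position: [0.5643, -0.2772, -0.0089]
tcp_rot: [[-0.715, 0.699, 0.002], [0.699, 0.715, -0.002], [-0.002, 0.0, -1.0]]
force: [-1.2, 0.5, 0.4]
opening: 1.001
grasp_force: 0.0
```

Emit:
{"api": "drive_tool", "payload": {"motion": [[[0, 0, 0], [0, 0, 0]], [[0, 0, 0], [0, 0, 0]]]}}

```text
time_s: 14.8
position: [0.5639, -0.2769, -0.009]
tcp_rot: [[-0.715, 0.699, 0.001], [0.699, 0.715, -0.001], [-0.002, 0.0, -1.0]]
force: [0.3, -0.2, -0.1]
opening: 1.0
grasp_force: 0.0
```

Emit:
{"api": "drive_tool", "payload": {"motion": [[[0, 0, 0], [0, 0, 0]], [[0, 0, 0], [0, 0, 0]], [[0, 0, 0], [0, 0, 0]], [[0, 0, 0], [0, 0, 0]], [[0, 0, 0], [0, 0, 0]]], "gripper": 0}}

```text
time_s: 15.3
position: [0.5633, -0.2765, -0.0098]
tcp_rot: [[-0.715, 0.699, 0.0], [0.699, 0.715, -0.0], [-0.0, -0.0, -1.0]]
force: [0.3, -0.1, 1.7]
opening: 0.708
grasp_force: 30.0
```

Emit:
{"api": "drive_tool", "payload": {"motion": [[[0, 0, 0], [0, 0, 0]], [[0, 0, 0], [0, 0, 0]], [[0, 0, 0], [0, 0, 0]]]}}

```text
time_s: 15.6
position: [0.5633, -0.2765, -0.0098]
tcp_rot: [[-0.715, 0.699, 0.0], [0.699, 0.715, -0.0], [-0.0, -0.0, -1.0]]
force: [-0.0, -0.5, 2.1]
opening: 0.704
grasp_force: 30.0
```

Gripped. Lift, then carry to the base.

Emit:
{"api": "drive_tool", "payload": {"motion": [[[0, 0, -20], [0, 0, 0]], [[0, 0, -40], [0, 0, 0]], [[0, 0, -45], [0, 0, 0]], [[0, 0, -40], [0, 0, 0]], [[0, 0, 0], [0, 0, 0]]]}}

```text
time_s: 16.1
position: [0.5671, -0.279, 0.1412]
tcp_rot: [[-0.715, 0.699, 0.01], [0.699, 0.715, -0.008], [-0.013, 0.002, -1.0]]
force: [1.3, -0.8, -1.3]
opening: 0.702
grasp_force: 30.0
```

```bash
python3 -c "
from h import *
plan(.564,.3012,.135,135)"
```

```text
[[31.4, 31.7, 0.5], [0, 0, np.float64(-0.12)]]
[[27.4, 35.3, 0.5], [0, 0, np.float64(-0.12)]]
[[22.9, 38.3, 0.5], [0, 0, np.float64(-0.12)]]
[[18.2, 40.8, 0.5], [0, 0, np.float64(-0.12)]]
[[13.2, 42.6, 0.5], [0, 0, np.float64(-0.12)]]
[[8.0, 43.9, 0.5], [0, 0, np.float64(-0.12)]]
[[2.7, 44.6, 0.5], [0, 0, np.float64(-0.12)]]
[[-2.7, 44.6, 0.5], [0, 0, np.float64(-0.12)]]
[[-8.0, 43.9, 0.5], [0, 0, np.float64(-0.12)]]
[[-13.2, 42.6, 0.5], [0, 0, np.float64(-0.12)]]
[[-18.2, 40.8, 0.5], [0, 0, np.float64(-0.12)]]
[[-23.0, 38.3, 0.5], [0, 0, np.float64(-0.12)]]
[[-27.4, 35.3, 0.5], [0, 0, np.float64(-0.12)]]
pos [ 0.5671 -0.279   0.1412] yaw 45.6 zaxis [ 0.0104 -0.0076 -0.9999] open 0.702 grip 30.0 F [ 1.3 -0.8 -1.3] t 16.1
```

Emit:
{"api": "drive_tool", "payload": {"motion": [[[31, 32, 0], [0, 0, -0.12]], [[27, 35, 0], [0, 0, -0.12]], [[23, 38, 0], [0, 0, -0.12]], [[18, 41, 0], [0, 0, -0.12]], [[13, 43, 0], [0, 0, -0.12]]]}}

```text
time_s: 16.6
position: [0.5616, -0.0516, 0.1336]
tcp_rot: [[-0.986, 0.169, -0.003], [0.169, 0.986, 0.001], [0.003, 0.0, -1.0]]
force: [0.1, 0.7, -1.6]
opening: 0.708
grasp_force: 30.0
```

Emit:
{"api": "drive_tool", "payload": {"motion": [[[8, 44, 0], [0, 0, -0.12]], [[3, 45, 0], [0, 0, -0.12]], [[-3, 45, 0], [0, 0, -0.12]], [[-8, 44, 0], [0, 0, -0.12]], [[-13, 43, 0], [0, 0, -0.12]]]}}

```text
time_s: 17.1
position: [0.56, 0.1727, 0.1335]
tcp_rot: [[-0.909, -0.417, -0.003], [-0.417, 0.909, -0.0], [0.003, 0.001, -1.0]]
force: [1.6, -0.4, -2.0]
opening: 0.706
grasp_force: 30.0
```

Emit:
{"api": "drive_tool", "payload": {"motion": [[[-18, 41, 0], [0, 0, -0.12]], [[-23, 38, 0], [0, 0, -0.12]], [[-27, 33, 0], [0, 0, -0.12]], [[0, 0, 0], [0, 0, 0]], [[0, 0, 0], [0, 0, 0]]]}}

```text
time_s: 17.6
position: [0.5602, 0.3034, 0.1333]
tcp_rot: [[-0.706, -0.708, -0.003], [-0.708, 0.706, -0.002], [0.003, 0.001, -1.0]]
force: [-0.8, -0.3, -1.7]
opening: 0.709
grasp_force: 30.0
```

Emit:
{"api": "drive_tool", "payload": {"motion": [[[0, 0, 0], [0, 0, 0]], [[0, 0, 0], [0, 0, 0]], [[0, 0, 0], [0, 0, 0]]]}}

```text
time_s: 17.9
position: [0.5619, 0.3014, 0.1349]
tcp_rot: [[-0.709, -0.706, -0.0], [-0.706, 0.709, -0.0], [0.001, 0.0, -1.0]]
force: [-0.4, 0.8, -1.3]
opening: 0.701
grasp_force: 30.0
```

```bash
python3 -c "
from h import *
plan(.564,.3012,.042,135)"
```

```text
[[-0.7, -0.8, 46.5], [0, 0, np.float64(-0.0011)]]
[[-0.7, -0.8, 46.5], [0, 0, np.float64(-0.0011)]]
pos [0.5619 0.3014 0.1349] yaw 134.9 zaxis [-5.e-04 -3.e-04 -1.e+00] open 0.701 grip 30.0 F [-0.4  0.8 -1.3] t 17.9
```

Emit:
{"api": "drive_tool", "payload": {"motion": [[[-1, -2, 30], [0, 0, 0]], [[0, 0, 30], [0, 0, 0]], [[0, 0, 12], [0, 0, 0]], [[0, 0, 0], [0, 0, 0]], [[0, 0, 0], [0, 0, 0]]]}}

```text
time_s: 18.4
position: [0.5647, 0.302, 0.0638]
tcp_rot: [[-0.707, -0.707, 0.001], [-0.707, 0.707, 0.0], [-0.001, -0.001, -1.0]]
force: [-0.0, -0.5, -1.8]
opening: 0.705
grasp_force: 30.0
```

Emit:
{"api": "drive_tool", "payload": {"motion": [[[0, 0, 4], [0, 0, 0]], [[0, 0, 4], [0, 0, 0]], [[0, 0, 4], [0, 0, 0]], [[0, 0, 4], [0, 0, 0]], [[0, 0, 0], [0, 0, 0]]]}}

```text
time_s: 18.9
position: [0.5633, 0.302, 0.0464]
tcp_rot: [[-0.707, -0.707, -0.001], [-0.707, 0.707, -0.0], [0.001, 0.001, -1.0]]
force: [-0.9, -0.2, -1.8]
opening: 0.708
grasp_force: 30.0
```

Emit:
{"api": "drive_tool", "payload": {"motion": [[[0, 0, 1], [0, 0, 0]], [[0, 0, 1], [0, 0, 0]], [[0, 0, 1], [0, 0, 0]], [[0, 0, 1], [0, 0, 0]], [[0, 0, 0], [0, 0, 0]]]}}

```text
time_s: 19.4
position: [0.5638, 0.3021, 0.0429]
tcp_rot: [[-0.707, -0.707, -0.0], [-0.707, 0.707, -0.0], [0.0, 0.0, -1.0]]
force: [-0.8, 0.1, -1.4]
opening: 0.703
grasp_force: 30.0
```

Emit:
{"api": "drive_tool", "payload": {"motion": [[[0, 0, 1], [0, 0, 0]], [[0, 0, 0.5], [0, 0, 0]], [[0, 0, 0], [0, 0, 0]], [[0, 0, 0], [0, 0, 0]]]}}

```text
time_s: 19.8
position: [0.5641, 0.3022, 0.0422]
tcp_rot: [[-0.707, -0.707, 0.001], [-0.707, 0.707, 0.0], [-0.001, -0.0, -1.0]]
force: [-1.2, -0.7, 4.4]
opening: 0.704
grasp_force: 30.0
```

Seated at the expected 0.042. Release, rise and head for green.

Emit:
{"api": "drive_tool", "payload": {"motion": [[[0, 0, 0], [0, 0, 0]], [[0, 0, 0], [0, 0, 0]], [[0, 0, 0], [0, 0, 0]], [[0, 0, 0], [0, 0, 0]], [[0, 0, 0], [0, 0, 0]]], "gripper": 1}}

```text
time_s: 20.3
position: [0.5638, 0.3021, 0.0413]
tcp_rot: [[-0.707, -0.707, -0.0], [-0.707, 0.707, -0.0], [0.0, 0.0, -1.0]]
force: [-0.5, -0.5, 0.1]
opening: 0.985
grasp_force: 0.0
```

Emit:
{"api": "drive_tool", "payload": {"motion": [[[0, 0, -15], [0, 0, 0]], [[0, 0, -40], [0, 0, 0]], [[0, 0, -45], [0, 0, 0]], [[0, 0, 0], [0, 0, 0]], [[0, 0, 0], [0, 0, 0]]]}}

```text
time_s: 20.8
position: [0.565, 0.3026, 0.1442]
tcp_rot: [[-0.707, -0.707, 0.004], [-0.707, 0.707, 0.001], [-0.004, -0.002, -1.0]]
force: [-0.0, 0.4, 0.6]
opening: 1.0
grasp_force: 0.0
```

```bash
python3 -c "
from h import *
plan(.4195,.296,.14,135)"
```

```text
[[26.9, 24.6, 1.0], [0, 0, np.float64(0.0001)]]
[[26.9, 24.6, 1.0], [0, 0, np.float64(0.0001)]]
[[26.9, 24.6, 1.0], [0, 0, np.float64(0.0001)]]
[[26.9, 24.6, 1.0], [0, 0, np.float64(0.0001)]]
pos [0.565  0.3026 0.1442] yaw 135.0 zaxis [ 0.0044  0.0014 -1.    ] open 1.0 grip 0.0 F [-0.   0.4  0.6] t 20.8
```

Emit:
{"api": "drive_tool", "payload": {"motion": [[[27, 25, 0], [0, 0, 0]], [[27, 25, 0], [0, 0, 0]], [[27, 25, 0], [0, 0, 0]], [[27, 24, 0], [0, 0, 0]], [[0, 0, 0], [0, 0, 0]]]}}

```text
time_s: 21.3
position: [0.4093, 0.2939, 0.1398]
tcp_rot: [[-0.706, -0.709, -0.011], [-0.709, 0.706, -0.004], [0.01, 0.005, -1.0]]
force: [0.2, 0.2, -0.0]
opening: 1.0
grasp_force: 0.0
```

Emit:
{"api": "drive_tool", "payload": {"motion": [[[0, 0, 0], [0, 0, 0]], [[0, 0, 20], [0, 0, 0]], [[0, 0, 20], [0, 0, 0]], [[0, 0, 0], [0, 0, 0]], [[0, 0, 0], [0, 0, 0]]]}}

```text
time_s: 21.8
position: [0.4184, 0.2957, 0.1011]
tcp_rot: [[-0.707, -0.707, -0.001], [-0.707, 0.707, -0.0], [0.001, 0.0, -1.0]]
force: [-0.3, 0.4, 0.2]
opening: 0.998
grasp_force: 0.0
```

Run:
```python
from h import *
plan(.4195,.296,-.014,135)
S=capture("scene")
cv2.imwrite("pics/a7.png",cv2.resize(S[70:190,190:300],None,fx=4.5,fy=4.5,interpolation=2)[:,:,::-1])
```

```text
[[-0.3, -0.2, 38.4], [0, 0, np.float64(-0.0002)]]
[[-0.3, -0.2, 38.4], [0, 0, np.float64(-0.0002)]]
[[-0.3, -0.2, 38.4], [0, 0, np.float64(-0.0002)]]
pos [0.4184 0.2957 0.1011] yaw 135.0 zaxis [-5.e-04 -3.e-04 -1.e+00] open 0.998 grip 0.0 F [-0.3  0.4  0.2] t 21.8
```

View pics/a7.png

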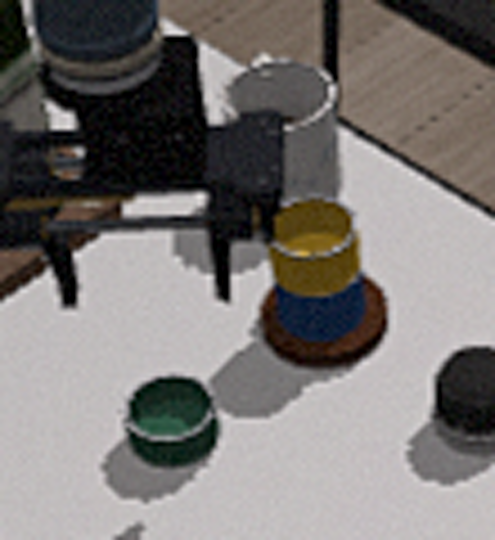

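The stack of yellow on blue is upright and seated, at about (317,270) in the crop. The gripper is over green and clear of the stack. I'll descend and grip.

Emit:
{"api": "drive_tool", "payload": {"motion": [[[0, 0, 45], [0, 0, 0]], [[0, 0, 40], [0, 0, 0]], [[0, 0, 20], [0, 0, 0]], [[0, 0, 6], [0, 0, 0]], [[0, 0, 3], [0, 0, 0]]]}}

```text
time_s: 22.35
position: [0.4185, 0.2961, -0.0123]
tcp_rot: [[-0.707, -0.707, 0.001], [-0.707, 0.707, 0.0], [-0.001, -0.0, -1.0]]
force: [0.1, -0.1, 0.6]
opening: 1.001
grasp_force: 0.0
```

Emit:
{"api": "drive_tool", "payload": {"motion": [[[0, 0, 2], [0, 0, 0]], [[0, 0, 0], [0, 0, 0]], [[0, 0, 0], [0, 0, 0]]]}}

```text
time_s: 22.65
position: [0.4183, 0.2961, -0.0134]
tcp_rot: [[-0.707, -0.707, 0.002], [-0.707, 0.707, 0.001], [-0.002, -0.001, -1.0]]
force: [-0.0, -0.0, -1.1]
opening: 1.001
grasp_force: 0.0
```

Emit:
{"api": "drive_tool", "payload": {"motion": [[[0, 0, 0], [0, 0, 0]], [[0, 0, 0], [0, 0, 0]], [[0, 0, 0], [0, 0, 0]], [[0, 0, 0], [0, 0, 0]], [[0, 0, 0], [0, 0, 0]]], "gripper": 0}}

```text
time_s: 23.15
position: [0.4175, 0.2958, -0.0144]
tcp_rot: [[-0.707, -0.707, 0.0], [-0.707, 0.707, -0.0], [-0.0, -0.0, -1.0]]
force: [-0.4, -0.5, 2.0]
opening: 0.695
grasp_force: 30.2
```

Emit:
{"api": "drive_tool", "payload": {"motion": [[[0, 0, 0], [0, 0, 0]], [[0, 0, 0], [0, 0, 0]], [[0, 0, 0], [0, 0, 0]]]}}

```text
time_s: 23.45
position: [0.4175, 0.2958, -0.0144]
tcp_rot: [[-0.707, -0.707, 0.0], [-0.707, 0.707, 0.0], [-0.0, -0.0, -1.0]]
force: [0.1, -0.7, 2.6]
opening: 0.696
grasp_force: 30.2
```

Emit:
{"api": "drive_tool", "payload": {"motion": [[[0, 0, -25], [0, 0, 0]], [[0, 0, -45], [0, 0, 0]], [[0, 0, -45], [0, 0, 0]], [[0, 0, -35], [0, 0, 0]], [[0, 0, 0], [0, 0, 0]]]}}

```text
time_s: 23.95
position: [0.4208, 0.2973, 0.14]
tcp_rot: [[-0.707, -0.707, 0.01], [-0.707, 0.707, 0.004], [-0.01, -0.004, -1.0]]
force: [0.5, 0.7, -2.2]
opening: 0.696
grasp_force: 30.2
```

Emit:
{"api": "drive_tool", "payload": {"motion": [[[-27, -25, 0], [0, 0, 0]], [[-27, -25, 0], [0, 0, 0]], [[-27, -24, 0], [0, 0, 0]], [[-26, -24, 0], [0, 0, 0]], [[0, 0, 0], [0, 0, 0]]]}}

```text
time_s: 24.45
position: [0.5674, 0.3017, 0.1337]
tcp_rot: [[-0.708, -0.706, 0.004], [-0.706, 0.708, 0.0], [-0.003, -0.002, -1.0]]
force: [-0.2, -0.9, -1.1]
opening: 0.696
grasp_force: 30.2
```

Emit:
{"api": "drive_tool", "payload": {"motion": [[[0, 0, 0], [0, 0, 0]], [[0, 0, 0], [0, 0, 0]], [[0, 0, 0], [0, 0, 0]], [[0, 0, 0], [0, 0, 0]]]}}

```text
time_s: 24.85
position: [0.5612, 0.3023, 0.1354]
tcp_rot: [[-0.707, -0.708, -0.001], [-0.708, 0.707, -0.0], [0.001, 0.001, -1.0]]
force: [-0.5, -0.5, -1.8]
opening: 0.695
grasp_force: 30.2
```

Run:
```python
from h import *
plan(.564,.302,.0736,135)
S=capture("scene")
cv2.imwrite("pics/a8.png",cv2.resize(S[50:160,200:310],None,fx=4.5,fy=4.5,interpolation=2)[:,:,::-1])
```

```text
[[-0.9, -1.1, 30.9], [0, 0, np.float64(0.0004)]]
[[-0.9, -1.1, 30.9], [0, 0, np.float64(0.0004)]]
pos [0.5612 0.3023 0.1354] yaw 135.0 zaxis [-1.e-03 -3.e-04 -1.e+00] open 0.695 grip 30.2 F [-0.5 -0.5 -1.8] t 24.85
```

View pics/a8.png

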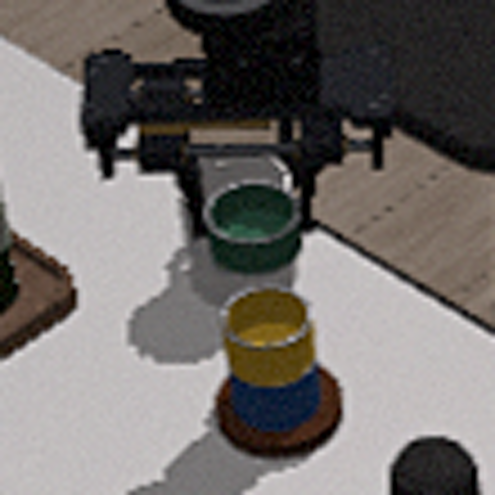

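Green is held level above the stack, at about (253,230) in the crop, with the stack at (270,330). Lower it.

Emit:
{"api": "drive_tool", "payload": {"motion": [[[-2, -2, 20], [0, 0, 0]], [[0, 0, 18], [0, 0, 0]], [[0, 0, 8], [0, 0, 0]], [[0, 0, 0], [0, 0, 0]], [[0, 0, 0], [0, 0, 0]]]}}

```text
time_s: 25.4
position: [0.5656, 0.3023, 0.0901]
tcp_rot: [[-0.707, -0.707, 0.001], [-0.707, 0.707, 0.0], [-0.001, -0.0, -1.0]]
force: [-0.3, -0.2, -1.2]
opening: 0.696
grasp_force: 30.2
```

Emit:
{"api": "drive_tool", "payload": {"motion": [[[0, 0, 4], [0, 0, 0]], [[0, 0, 4], [0, 0, 0]], [[0, 0, 3], [0, 0, 0]], [[0, 0, 0], [0, 0, 0]], [[0, 0, 0], [0, 0, 0]]]}}

```text
time_s: 25.9
position: [0.5653, 0.3021, 0.0785]
tcp_rot: [[-0.707, -0.707, -0.0], [-0.707, 0.707, -0.0], [0.0, 0.0, -1.0]]
force: [0.4, 0.2, -2.3]
opening: 0.696
grasp_force: 30.2
```

Emit:
{"api": "drive_tool", "payload": {"motion": [[[0, 0, 1], [0, 0, 0]], [[0, 0, 1], [0, 0, 0]], [[0, 0, 1], [0, 0, 0]], [[0, 0, 0], [0, 0, 0]], [[0, 0, 0], [0, 0, 0]]]}}

```text
time_s: 26.4
position: [0.5651, 0.302, 0.0756]
tcp_rot: [[-0.707, -0.707, -0.0], [-0.707, 0.707, -0.0], [0.0, 0.0, -1.0]]
force: [0.1, -0.0, -0.3]
opening: 0.694
grasp_force: 30.2
```

Emit:
{"api": "drive_tool", "payload": {"motion": [[[0, 0, 1], [0, 0, 0]], [[0, 0, 1], [0, 0, 0]], [[0, 0, 0.5], [0, 0, 0]], [[0, 0, 0], [0, 0, 0]], [[0, 0, 0], [0, 0, 0]]]}}

```text
time_s: 26.9
position: [0.5654, 0.3022, 0.0741]
tcp_rot: [[-0.707, -0.707, 0.001], [-0.707, 0.707, 0.0], [-0.0, -0.0, -1.0]]
force: [-2.4, -1.0, 5.6]
opening: 0.694
grasp_force: 30.3
```

Green is seated. Release, rise and go to the lid.

Emit:
{"api": "drive_tool", "payload": {"motion": [[[0, 0, 0], [0, 0, 0]], [[0, 0, 0], [0, 0, 0]], [[0, 0, 0], [0, 0, 0]], [[0, 0, 0], [0, 0, 0]], [[0, 0, 0], [0, 0, 0]]], "gripper": 1}}

```text
time_s: 27.4
position: [0.5653, 0.3022, 0.0728]
tcp_rot: [[-0.707, -0.707, -0.0], [-0.707, 0.707, 0.0], [0.0, 0.0, -1.0]]
force: [0.5, 0.8, 0.3]
opening: 0.982
grasp_force: 0.0
```

Emit:
{"api": "drive_tool", "payload": {"motion": [[[0, 0, -15], [0, 0, 0]], [[0, 0, -40], [0, 0, 0]], [[0, 0, -35], [0, 0, 0]], [[0, 0, 0], [0, 0, 0]], [[0, 0, 0], [0, 0, 0]]]}}

```text
time_s: 27.9
position: [0.5661, 0.3025, 0.1652]
tcp_rot: [[-0.707, -0.707, 0.003], [-0.707, 0.707, 0.001], [-0.003, -0.002, -1.0]]
force: [-0.2, -0.3, -0.6]
opening: 0.998
grasp_force: 0.0
```

Run:
```python
from h import *
plan(.521,.0055,.12,135)
```

```text
[[34.6, -25.4, 6.5], [0, 0, np.float64(0.0)]]
[[34.6, -25.4, 6.5], [0, 0, np.float64(0.0)]]
[[34.6, -25.4, 6.5], [0, 0, np.float64(0.0)]]
[[34.6, -25.4, 6.5], [0, 0, np.float64(0.0)]]
[[34.6, -25.4, 6.5], [0, 0, np.float64(0.0)]]
[[34.6, -25.4, 6.5], [0, 0, np.float64(0.0)]]
[[34.6, -25.4, 6.5], [0, 0, np.float64(0.0)]]
pos [0.5661 0.3025 0.1652] yaw 135.0 zaxis [ 0.0034  0.0011 -1.    ] open 0.998 grip 0.0 F [-0.2 -0.3 -0.6] t 27.9
```

Emit:
{"api": "drive_tool", "payload": {"motion": [[[35, -25, 0], [0, 0, 0]], [[35, -25, 0], [0, 0, 0]], [[35, -25, 0], [0, 0, 0]], [[35, -26, 0], [0, 0, 0]], [[35, -26, 0], [0, 0, 0]]]}}

```text
time_s: 28.4
position: [0.5296, 0.0871, 0.1619]
tcp_rot: [[-0.707, -0.708, -0.003], [-0.708, 0.707, 0.0], [0.002, 0.002, -1.0]]
force: [-0.0, -0.8, 0.1]
opening: 1.0
grasp_force: 0.0
```

Emit:
{"api": "drive_tool", "payload": {"motion": [[[34, -25, 10], [0, 0, 0]], [[34, -25, 10], [0, 0, 0]], [[0, 0, 10], [0, 0, 0]], [[0, 0, 0], [0, 0, 0]], [[0, 0, 0], [0, 0, 0]]], "gripper": 0.42}}

```text
time_s: 28.9
position: [0.5181, 0.0061, 0.1324]
tcp_rot: [[-0.707, -0.708, -0.002], [-0.708, 0.707, 0.001], [0.001, 0.002, -1.0]]
force: [-0.1, 0.3, 0.1]
opening: 0.632
grasp_force: 0.0
```

Emit:
{"api": "drive_tool", "payload": {"motion": [[[0, 0, 30], [0, 0, 0]], [[0, 0, 30], [0, 0, 0]], [[0, 0, 0], [0, 0, 0]], [[0, 0, 0], [0, 0, 0]], [[0, 0, 0], [0, 0, 0]]]}}

```text
time_s: 29.4
position: [0.52, 0.0057, 0.0744]
tcp_rot: [[-0.706, -0.708, 0.003], [-0.708, 0.706, -0.001], [-0.002, -0.002, -1.0]]
force: [-0.4, 0.2, 0.1]
opening: 0.426
grasp_force: 0.0
```

Run:
```python
from h import *
plan(.521,.0055,-.014,135)
S=capture("scene")
cv2.imwrite("pics/a9.png",np.hstack([cv2.resize(S[130:230,270:370],None,fx=4,fy=4,interpolation=2),cv2.resize(S[60:160,210:310],None,fx=4,fy=4,interpolation=2)])[:,:,::-1])
```

```text
[[-0.3, -0.4, 44.2], [0, 0, np.float64(0.0008)]]
[[-0.3, -0.4, 44.2], [0, 0, np.float64(0.0008)]]
pos [0.52   0.0057 0.0744] yaw 135.1 zaxis [ 2.7e-03 -5.0e-04 -1.0e+00] open 0.426 grip 0.0 F [-0.4  0.2  0.1] t 29.4
```

View pics/a9.png

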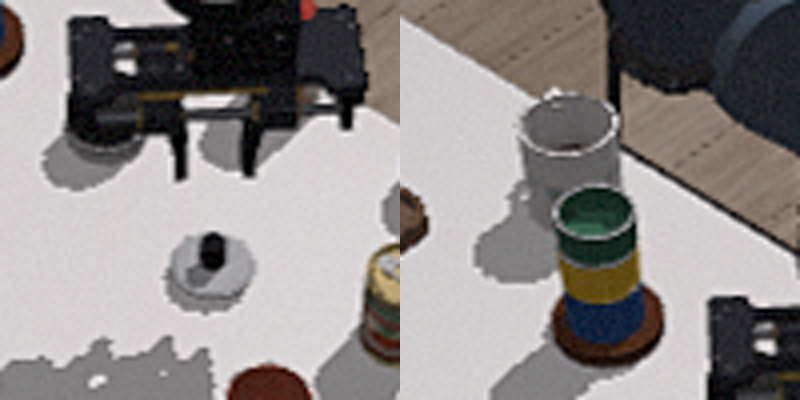

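The three bowls are stacked straight. The narrowed fingers straddle the knob, tips centred at (214,178) and knob at (212,250). I'll lower gently until I feel the disc.

Emit:
{"api": "drive_tool", "payload": {"motion": [[[0, -1, 30], [0, 0, 0]], [[0, 0, 25], [0, 0, 0]], [[0, 0, 15], [0, 0, 0]], [[0, 0, 5], [0, 0, 0]], [[0, 0, 0], [0, 0, 0]]]}}

```text
time_s: 29.95
position: [0.5198, 0.0044, -0.0016]
tcp_rot: [[-0.707, -0.707, 0.001], [-0.707, 0.707, -0.0], [-0.0, -0.001, -1.0]]
force: [0.1, 0.2, -0.0]
opening: 0.42
grasp_force: 0.0
```

Emit:
{"api": "drive_tool", "payload": {"motion": [[[0, 0, 3], [0, 0, 0]], [[0, 0, 3], [0, 0, 0]], [[0, 0, 3], [0, 0, 0]], [[0, 0, 0], [0, 0, 0]], [[0, 0, 0], [0, 0, 0]]]}}

```text
time_s: 30.45
position: [0.5194, 0.0044, -0.0109]
tcp_rot: [[-0.707, -0.707, 0.0], [-0.707, 0.707, -0.0], [-0.0, -0.0, -1.0]]
force: [-0.4, -0.1, -0.9]
opening: 0.42
grasp_force: 0.0
```

Emit:
{"api": "drive_tool", "payload": {"motion": [[[0, 0, 1], [0, 0, 0]], [[0, 0, 1], [0, 0, 0]], [[0, 0, 1], [0, 0, 0]], [[0, 0, 0], [0, 0, 0]], [[0, 0, 0], [0, 0, 0]]]}}

```text
time_s: 30.95
position: [0.5193, 0.0044, -0.014]
tcp_rot: [[-0.707, -0.707, -0.0], [-0.707, 0.707, 0.0], [0.0, 0.0, -1.0]]
force: [-0.1, -0.2, -0.3]
opening: 0.418
grasp_force: 0.0
```

Emit:
{"api": "drive_tool", "payload": {"motion": [[[0, 0, 1], [0, 0, 0]], [[0, 0, 1], [0, 0, 0]], [[0, 0, 1], [0, 0, 0]], [[0, 0, 0], [0, 0, 0]], [[0, 0, 0], [0, 0, 0]]]}}

```text
time_s: 31.45
position: [0.5193, 0.0045, -0.017]
tcp_rot: [[-0.707, -0.707, -0.0], [-0.707, 0.707, 0.0], [0.0, 0.0, -1.0]]
force: [-0.2, -0.0, -0.2]
opening: 0.418
grasp_force: 0.0
```

Emit:
{"api": "drive_tool", "payload": {"motion": [[[0, 0, 0], [0, 0, 0]], [[0, 0, 0], [0, 0, 0]], [[0, 0, 0], [0, 0, 0]], [[0, 0, 0], [0, 0, 0]], [[0, 0, 0], [0, 0, 0]]], "gripper": 0}}

```text
time_s: 31.95
position: [0.5194, 0.0044, -0.0169]
tcp_rot: [[-0.707, -0.707, 0.0], [-0.707, 0.707, -0.0], [-0.0, -0.0, -1.0]]
force: [-0.9, 0.6, 0.5]
opening: 0.214
grasp_force: 30.0
```

Emit:
{"api": "drive_tool", "payload": {"motion": [[[0, 0, 0], [0, 0, 0]], [[0, 0, 0], [0, 0, 0]], [[0, 0, 0], [0, 0, 0]]]}}

```text
time_s: 32.25
position: [0.5194, 0.0044, -0.0169]
tcp_rot: [[-0.707, -0.707, 0.0], [-0.707, 0.707, -0.0], [-0.0, -0.0, -1.0]]
force: [0.6, 0.1, 0.9]
opening: 0.215
grasp_force: 30.0
```

The knob is gripped. Lift and carry it to the stack.

Emit:
{"api": "drive_tool", "payload": {"motion": [[[0, 0, -25], [0, 0, 0]], [[0, 0, -45], [0, 0, 0]], [[0, 0, -45], [0, 0, 0]], [[0, 0, -45], [0, 0, 0]], [[0, 0, -15], [0, 0, 0]]]}}

```text
time_s: 32.75
position: [0.5219, 0.004, 0.1625]
tcp_rot: [[-0.707, -0.707, 0.008], [-0.707, 0.707, -0.002], [-0.004, -0.007, -1.0]]
force: [0.5, 0.3, -0.5]
opening: 0.214
grasp_force: 30.0
```

Run:
```python
from h import *
plan(.565,.302,.156,135)
```

```text
[[-34.5, 25.7, 0.9], [0, 0, np.float64(0.0)]]
[[-34.5, 25.7, 0.9], [0, 0, np.float64(0.0)]]
[[-34.5, 25.7, 0.9], [0, 0, np.float64(0.0)]]
[[-34.5, 25.7, 0.9], [0, 0, np.float64(0.0)]]
[[-34.5, 25.7, 0.9], [0, 0, np.float64(0.0)]]
[[-34.5, 25.7, 0.9], [0, 0, np.float64(0.0)]]
[[-34.5, 25.7, 0.9], [0, 0, np.float64(0.0)]]
pos [0.5219 0.004  0.1625] yaw 135.0 zaxis [ 0.008  -0.0017 -1.    ] open 0.214 grip 30.0 F [ 0.5  0.3 -0.5] t 32.75
```

Emit:
{"api": "drive_tool", "payload": {"motion": [[[-34, 25, 0], [0, 0, 0]], [[-35, 26, 0], [0, 0, 0]], [[-35, 26, 0], [0, 0, 0]], [[-35, 26, 0], [0, 0, 0]], [[-35, 26, 0], [0, 0, 0]]]}}

```text
time_s: 33.25
position: [0.5506, 0.2203, 0.1578]
tcp_rot: [[-0.707, -0.707, -0.001], [-0.707, 0.707, -0.0], [0.001, 0.0, -1.0]]
force: [0.9, -0.8, -0.6]
opening: 0.212
grasp_force: 30.0
```

Emit:
{"api": "drive_tool", "payload": {"motion": [[[-35, 26, 0], [0, 0, 0]], [[-34, 25, 0], [0, 0, 0]], [[0, 0, 0], [0, 0, 0]], [[0, 0, 0], [0, 0, 0]], [[0, 0, 0], [0, 0, 0]]]}}

```text
time_s: 33.75
position: [0.5631, 0.3024, 0.1575]
tcp_rot: [[-0.707, -0.707, -0.002], [-0.707, 0.707, -0.001], [0.002, 0.0, -1.0]]
force: [-0.6, -0.7, -0.9]
opening: 0.214
grasp_force: 30.0
```

Emit:
{"api": "drive_tool", "payload": {"motion": [[[0, 0, 0], [0, 0, 0]], [[0, 0, 0], [0, 0, 0]], [[0, 0, 0], [0, 0, 0]]]}}

```text
time_s: 34.05
position: [0.564, 0.3026, 0.1582]
tcp_rot: [[-0.708, -0.706, -0.0], [-0.706, 0.708, -0.0], [0.0, 0.0, -1.0]]
force: [1.0, -0.5, -0.1]
opening: 0.215
grasp_force: 30.0
```

Run:
```python
from h import *
plan(.565,.302,.099,135)
S=capture("scene");T=capture("top")
cv2.imwrite("pics/a10.png",np.hstack([cv2.resize(S[50:150,210:310],None,fx=4,fy=4,interpolation=2),cv2.resize(T[120:220,130:230],None,fx=4,fy=4,interpolation=2)])[:,:,::-1])
```

```text
[[-0.2, -0.6, 29.6], [0, 0, np.float64(-0.0007)]]
[[-0.2, -0.6, 29.6], [0, 0, np.float64(-0.0007)]]
pos [0.564  0.3026 0.1582] yaw 134.9 zaxis [-1.e-04 -1.e-04 -1.e+00] open 0.215 grip 30.0 F [ 1.  -0.5 -0.1] t 34.05
```

View pics/a10.png

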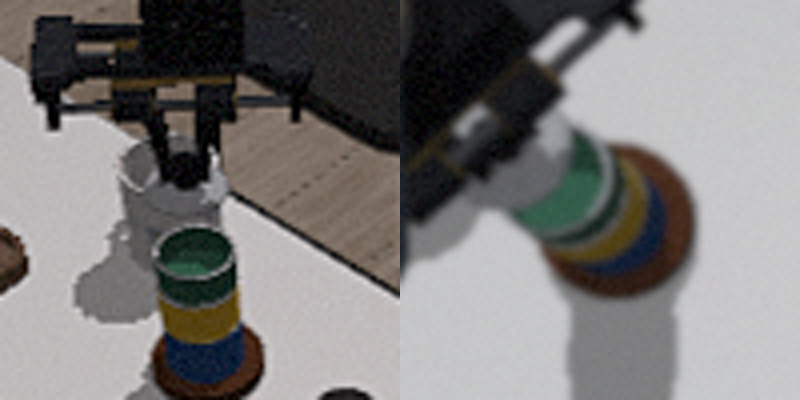

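The lid hangs level over the stack. Lower it.

Emit:
{"api": "drive_tool", "payload": {"motion": [[[0, -1, 20], [0, 0, 0]], [[0, 0, 20], [0, 0, 0]], [[0, 0, 5], [0, 0, 0]], [[0, 0, 0], [0, 0, 0]], [[0, 0, 0], [0, 0, 0]]]}}

```text
time_s: 34.65
position: [0.5652, 0.303, 0.1138]
tcp_rot: [[-0.707, -0.707, 0.001], [-0.707, 0.707, 0.0], [-0.001, -0.001, -1.0]]
force: [0.3, -0.3, -0.3]
opening: 0.215
grasp_force: 30.0
```

Emit:
{"api": "drive_tool", "payload": {"motion": [[[0, 0, 3], [0, 0, 0]], [[0, 0, 3], [0, 0, 0]], [[0, 0, 3], [0, 0, 0]], [[0, 0, 2], [0, 0, 0]], [[0, 0, 0], [0, 0, 0]]]}}

```text
time_s: 35.15
position: [0.5643, 0.3027, 0.1016]
tcp_rot: [[-0.707, -0.707, -0.001], [-0.707, 0.707, -0.0], [0.001, 0.0, -1.0]]
force: [-0.2, -1.0, -1.4]
opening: 0.209
grasp_force: 30.0
```

Emit:
{"api": "drive_tool", "payload": {"motion": [[[0, 0, 1], [0, 0, 0]], [[0, 0, 1], [0, 0, 0]], [[0, 0, 0.5], [0, 0, 0]], [[0, 0, 0], [0, 0, 0]], [[0, 0, 0], [0, 0, 0]]]}}

```text
time_s: 35.65
position: [0.5646, 0.3029, 0.0996]
tcp_rot: [[-0.707, -0.707, 0.0], [-0.707, 0.707, 0.0], [-0.0, -0.0, -1.0]]
force: [-0.0, 0.5, -1.1]
opening: 0.213
grasp_force: 30.0
```

Emit:
{"api": "drive_tool", "payload": {"motion": [[[0, 0, 0.7], [0, 0, 0]], [[0, 0, 0.5], [0, 0, 0]], [[0, 0, 0], [0, 0, 0]], [[0, 0, 0], [0, 0, 0]]]}}

```text
time_s: 36.05
position: [0.5649, 0.303, 0.0991]
tcp_rot: [[-0.707, -0.707, 0.001], [-0.707, 0.707, 0.0], [-0.001, -0.0, -1.0]]
force: [-0.5, 0.3, 4.8]
opening: 0.213
grasp_force: 30.0
```

Contact came exactly at seated height. Release, rise and step back for a look.

Emit:
{"api": "drive_tool", "payload": {"motion": [[[0, 0, 0], [0, 0, 0]], [[0, 0, 0], [0, 0, 0]], [[0, 0, 0], [0, 0, 0]], [[0, 0, 0], [0, 0, 0]], [[0, 0, 0], [0, 0, 0]]], "gripper": 0.5}}

```text
time_s: 36.55
position: [0.5644, 0.3028, 0.098]
tcp_rot: [[-0.707, -0.707, -0.0], [-0.707, 0.707, -0.0], [0.0, 0.0, -1.0]]
force: [-0.0, -1.0, 0.0]
opening: 0.485
grasp_force: 0.0
```

Emit:
{"api": "drive_tool", "payload": {"motion": [[[0, 0, -10], [0, 0, 0]], [[0, 0, -30], [0, 0, 0]], [[0, 0, -40], [0, 0, 0]], [[30, -20, 0], [0, 0, 0]], [[35, -25, 0], [0, 0, 0]]]}}

```text
time_s: 37.05
position: [0.5519, 0.2259, 0.181]
tcp_rot: [[-0.705, -0.709, 0.006], [-0.709, 0.705, 0.001], [-0.005, -0.003, -1.0]]
force: [-0.8, -1.1, -0.5]
opening: 0.498
grasp_force: 0.0
```

Emit:
{"api": "drive_tool", "payload": {"motion": [[[35, -25, 0], [0, 0, 0]], [[35, -25, 0], [0, 0, 0]], [[0, 0, 0], [0, 0, 0]], [[0, 0, 0], [0, 0, 0]], [[0, 0, 0], [0, 0, 0]]]}}

```text
time_s: 37.55
position: [0.5369, 0.141, 0.1789]
tcp_rot: [[-0.707, -0.707, 0.001], [-0.707, 0.707, 0.001], [-0.001, -0.001, -1.0]]
force: [0.2, -0.1, -0.6]
opening: 0.501
grasp_force: 0.0
```

Run:
```python
from h import *
S=capture("scene");T=capture("top")
cv2.imwrite("pics/a11.png",np.hstack([cv2.resize(S[50:200,210:430],None,fx=2.2,fy=2.2,interpolation=2),cv2.resize(T[120:270,130:250],None,fx=2.2,fy=2.2,interpolation=2)])[:,:,::-1])
```

```text
(no output)
```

View pics/a11.png

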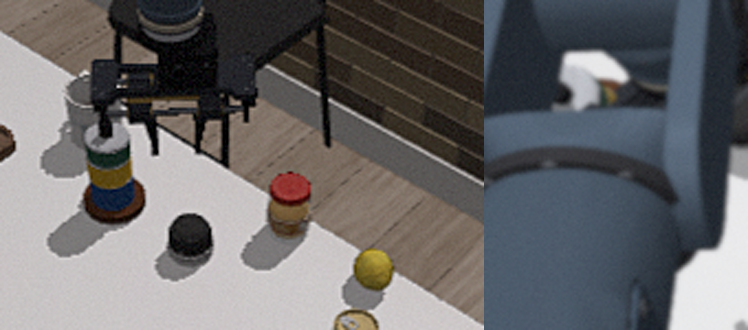

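The full stack stands straight at about (110,165) in the crop, with the lid on the green bowl and the gripper clear. Timer, jar and the rest are undisturbed.

```bash
python3 -c "
from rig import *
print(hand_in())"
```

```text
the job is handed in; nothing more can be done
None
```

The lunch set is stacked on its base in the order asked (blue, yellow, green, lid), each piece seated and let go before the next, and the job was handed in at about 38 s; on the first try at the blue bowl the fingers slipped inside it, but it did not move.

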